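# Start the bench drive from its control station and hold it running

## Robot

A 6-joint arm with a two-finger parallel gripper is mounted at the origin on the work surface; the furniture and walls round the work are solid. World frame = base frame: x ahead of the robot, y to its left, z up, the work surface at z = 0. Lengths are in m, angles in degrees, forces in N, time in s.
With the tool pointing down it reaches from about 0.375 to 0.9 m from the base axis. Payload 3.1 kg.
Tool frame: the origin (TCP) lies at the very end of the fingers, on their centre line; the grasp point (between the pads) lies 19 mm behind it; z points along the fingers, y is the line along which they close (so a half turn about z gives the same grasp; the last joint's range is limited). The gripper opens to 87 mm and grips with 3 to 60 N. Pads are 19 mm wide; open, the fingers measure 117 mm over their backs; the gripper's body (75 mm by 190 mm) begins 51 mm behind the grasp point.
Start: joints at [-75.831, 30.224, 82.088, -0, 67.689, -10.227], TCP at [0.258, -0.569, 0.223] pointing down, gripper open.
Joint ranges: [-176.69, 176.69], [-43.24, 126.21], [12.49, 139.97], [-82, 262], [0, 151.66], [-163.58, 163.58]. Speed limits (degrees/s): [159.86, 159.86, 180, 180, 180, 180].

## Interface

Orientations are given as a 3x3 rotation matrix whose columns are the frame's x, y, z axes.
In Python, from rig import bot, imaging gives the robot as it stands.
- The arm moves only by the tool drive_tool, never from a script. Its argument "deltas" is text: rows parted by semicolons, each of 5 numbers parted by spaces: the finger opening in mm, from 0 to 87, then the shift along the world's x, y, z in mm, then the turn about the world's z in rad. In form: jaw dx dy dz twist; .... A call has 1 to 12 rows; each row is the pose to reach, as a shift and turn from the pose commanded when the call began; what a row does not reach only later rows make up. A row lasts 1/10 s, in which the tool goes at most 50 mm and 8.59 degrees, less where a joint would pass 70% of its speed; a pose out of reach is approached as far as the arm can. A call with a gripper value outside its range is refused whole. The fingers move at their own pace and stop on an object; the grip force is fixed at half the most. Time passes only in rows, so rows that repeat a pose let the fingers close. It gives the time, the measured TCP pose, the force, the opening and the grip force at its end, in the units of the state.
- bot.read_state(): the state, without advancing time (a new reading comes with each control period).
- imaging.capture(name): name is "side" or "top"; returns the picture (384x512x3 uint8, red, green, blue); there is no depth.
- imaging.camera_model(name): a dict with "fx", "fy", "cx", "cy" (pixels), "dist" ([k1, k2, p1, p2, k3] as OpenCV has them; the pictures are not rectified), "T" (4x4, takes a point from camera to world coordinates). Camera axes: x right, y down, z forward; pixel columns grow to the right and rows downward; lengths in m; the calibration is good to about 2 mm. A picture is of the moment at which its call begins. camera_model takes no time and is no camera call.
- bot.hand_in(): hands the job in; it is judged then, once.
The state is a dict: "time_s": time; "joint_positions": joint angles; "qvel": joint speeds; "tau": joint torques, N m; "position": TCP position; "tcp_rot": TCP orientation; "force": force on the tool from outside, world axes, zero at the start; "moment": the same for the moment, N m; "opening": opening from 0.0 (shut) to 1.0 (fully open); "grasp_force": force on a finger pad.
Only numpy, scipy, OpenCV 4.12 (cv2) and the standard library are available. Lean on these libraries where they do the work, as an engineer would, in place of code of your own. Each camera call takes 0.05 s, during which the arm holds its last target. There are 200 camera calls.

## Task

Start the bench drive from the grey control station by pressing only, in this order: press the white-marked, raised end of the black rocker fully down to switch the power on, then press the blue button fully in until it stays down, then press the green hold-to-run button fully in and keep it held there; the program finishes while still holding the green button down. Do not touch the red stop button, and leave the loose parts on and around the station where they stand.

Things in the scene. Friction and masses are not known exactly. Their poses are not given: they have to be found in the camera images.
- station: Grey control station, a flat box 150 x 310 x 56 mm with an aluminium top, fixed to the bench. Origin at the centre of its underside, z up; its deck is level at 56 mm. Four controls stand in one row along its y axis, at x = 0, y = -102, -34, +34 and +102 mm; which control is in which place changes. All controls are turned with the station.
- rocker_seat: Grey frame, 76 mm along the station's x and 40 mm along its y, of the black rocker switch, with the rocker in it. Origin on the deck under the rocker's pivot; axes parallel to the station's. The pivot runs along y, 13 mm above the deck. Side walls rise to 11 mm above the deck.
- rocker (a joint): Tilt of the rocker, rad: 0 = off (white-marked end, at +x, raised), 0.42 = fully on (marked end fully down). Friction, 2 to 3 N at the mark; it stays where it is left. 28 mm wide; two flat halves, each 33 mm long from the pivot, meet in a shallow V: the half that is fully down lies level, 13 mm above the deck, the other slopes up to 26 mm. Press on the marked half, clear of the pivot.
- rocker_mark (a point): Point on the upper face of the rocker's white-marked half, 21 mm from the pivot, on its centre line: where to press. It moves with the rocker (at 0: 19 mm from the pivot in x, 22 mm above the deck; at 0.42: 21 mm and 13 mm).
- blue_seat: Steel bezel, 47 mm across and 6 mm high, of the blue button, with the button in it. Origin on the deck, on the button's axis.
- blue_button (a joint): How far the blue button is pressed in, m: 0 = out (up to 0.001 at the start), 0.007 = fully in. Flat cap 32 mm across. It moves down against about 3 N of friction, has no spring and stays where it is left.
- blue_top (a point): Centre of the blue button's flat top, 20 mm above the deck when out, 13 mm when fully in.
- green_seat: Steel bezel, 47 mm across and 6 mm high, of the green button, with the button in it. Origin on the deck, on the button's axis.
- green_button (a joint): How far the green button is pressed in, m: 0 = out, 0.007 = fully in. Flat cap 32 mm across. A spring pushes it back out: 2 N to start it, 6 N fully in.
- green_top (a point): Centre of the green button's flat top, 20 mm above the deck when out, 13 mm when fully in.
- red_seat: Steel bezel, 47 mm across, of the red mushroom stop button, with the button in it: red head 40 mm across, top 31 mm above the deck. Origin on the deck, on the button's axis. Not to be touched.
- coupon: Loose light-grey block with a hole, 40 x 52 x 30 mm, on the bench beside the +y end of the station. Origin at the centre of its underside.
- bolt: Loose hexagon bolt, 21 mm across, 46 mm high, standing on its head on the station's deck in front of the row of controls (x = -58 mm in the station's frame). Origin at the centre of its underside.
- oilstone: Loose grey-brown oilstone, 25 x 100 x 12 mm, lying along the station's y on its deck behind the row of controls (x = +56 mm in the station's frame). Origin at the centre of its underside.

How it is judged (in metres and radians):
On the way, in this order (a step that is already met when the one before it is completed fails the run):
1. the rocker is switched on (value of joint rocker above 0.34 rad), for 0.2 s.
2. the blue button is pressed in and stays in (value of joint rocker above 0.34 rad and value of joint blue_button above 0.005 m), for 0.2 s.
3. the green button is pressed in by the fingers (value of joint blue_button above 0.005 m and value of joint green_button above 0.0045 m and contact force between the fingers and green_seat above 1 N), for 0.5 s.
At the end, for the whole second after the job is handed in: The rocker is on (over 0.34 of 0.42 rad), the blue button is in (over 5 of 7 mm), and the fingers hold the green button in (over 4.5 of 7 mm, with more than 1 N); the oilstone, bolt and block are within 10 mm of where they stood (all of step 3 and value of joint rocker above 0.34 rad and distance of each of oilstone, bolt, coupon from where it was at the start of the episode below 0.01 m); the arm keeps its last pose, push and grip.
It fails at once if the blue button is pressed (over 3 mm) before the rocker is on (value of joint blue_button above 0.003 m and value of joint rocker below 0.3 rad).
It fails at once if the green button is pressed (over 2.5 mm) before the rocker is on and the blue button is in (value of joint green_button above 0.0025 m and (value of joint rocker below 0.3 rad or value of joint blue_button below 0.0045 m)).
It fails at once if the red stop button is touched (contact force between anything else and red_seat above 0.5 N).
It fails at once if a loose part is moved or lifted by more than 10 mm (distance of any of oilstone, bolt, coupon from where it was at the start of the episode above 0.01 m).
It also fails if it takes over 40 s, if anything falls off the work surface, if the arm or the gripper's body presses on something with over 40 N, if the wrist force passes 120 N, or if a joint passes its speed limit or range.

## Working session

There is one attempt and no reset: what is moved stays moved. The work goes in short steps, Python scripts to look and compute and a tool call to move; the robot and the scene stay as the last step left them, time stands still between calls to the robot, and variables do not carry over. Pictures are saved under pics/ and viewed, at most 10 in all, crops included, and the job is handed in when it is done.

Besides the shell and the picture viewer there is one more tool, called after "Call:" as a command line: name --argument value ..., lists and objects as JSON in quotes. drive_tool: Moves the arm, as the interface text tells. Its arguments: {"type":"object","properties":{"deltas":{"type":"string"}},"required":["deltas"]}

```bash
mkdir -p pics; python3 - <<'E'
from rig import bot, imaging
import cv2,numpy as np
for n in("top","side"):
    im=imaging.capture(n); cv2.imwrite(f"pics/{n}0.png",im[:,:,::-1]); m=imaging.camera_model(n); print(n,m)
s=bot.read_state(); print(s)
E
```

```text
top {'fx': 445.4091874253971, 'fy': 445.4091874253971, 'cx': 257.77315561491974, 'cy': 190.65477911503183, 'dist': array([-0.02163514,  0.        ,  0.        ,  0.        ,  0.        ]), 'T': array([[ 3.25323894e-03, -9.90356513e-01,  1.38504131e-01,
         3.62787625e-01],
       [-9.99597539e-01,  6.82643407e-04,  2.83600927e-02,
         1.32546396e-01],
       [-2.81811514e-02, -1.38540650e-01, -9.89955712e-01,
         9.56617562e-01],
       [ 0.00000000e+00,  0.00000000e+00,  0.00000000e+00,
         1.00000000e+00]])}
side {'fx': 422.40642508854023, 'fy': 422.40642508854023, 'cx': 253.89981098727876, 'cy': 194.401584971071, 'dist': array([-0.10472369,  0.        ,  0.        ,  0.        ,  0.        ]), 'T': array([[-0.92825253, -0.18779963,  0.32105846,  0.21889467],
       [-0.37191746,  0.48015795, -0.79443423,  0.83993972],
       [-0.00496432, -0.85684283, -0.5155538 ,  0.51658087],
       [ 0.        ,  0.        ,  0.        ,  1.        ]])}
{'time_s': 0.1, 'joint_positions': array([-7.58294367e+01,  3.02735229e+01,  8.21472203e+01, -2.74465478e-04,
        6.76902738e+01, -1.02265558e+01]), 'qvel': array([ 0.06086613,  0.00363552, -0.14371754,  0.00088342,  0.0784491 ,
       -0.06359437]), 'tau': array([ 5.46556348e-04, -4.40983522e+01, -1.77151394e+01,  6.35893294e-02,
        5.33896149e-02, -4.06652691e-05]), 'position': array([ 0.25803389, -0.56853887,  0.22168087]), 'tcp_rot': array([[ 9.10703760e-01,  4.13059842e-01, -4.78642317e-04],
       [ 4.13059980e-01, -9.10701888e-01,  1.87756802e-03],
       [ 3.39647488e-04, -1.90761624e-03, -9.99998123e-01]]), 'force': array([-1.52031194,  0.74190304,  0.32784772]), 'moment': array([ 0.03126441,  0.00650503, -0.02550655]), 'grasp_force': 0.0, 'opening': 1.0001873088004476}
```

View pics/top0.png

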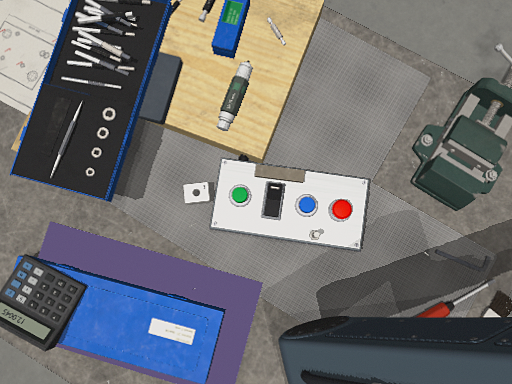

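View pics/side0.png

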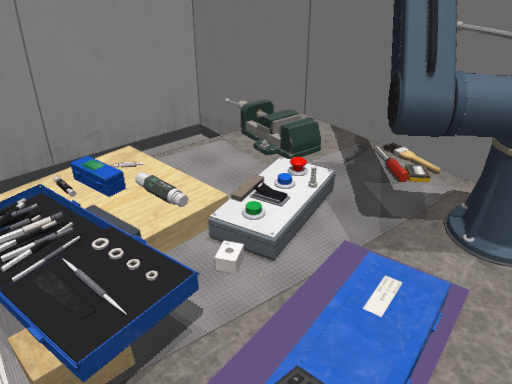

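Top view: green (240,195), rocker (272,200) with its white mark at the upper end, blue (307,205), red (342,209), bolt (317,234), oilstone (280,172). The side view shows the same order: green (254,208), rocker (268,192), blue (285,179), red (298,162). Next I measure these in both views.

```bash
cat > h.py <<'E'
import cv2,numpy as np
from rig import bot,imaging
def ray(n,uv):
    m=imaging.camera_model(n); K=np.array([[m['fx'],0,m['cx']],[0,m['fy'],m['cy']],[0,0,1.]])
    p=cv2.undistortPoints(np.array([[uv]],float),K,m['dist'])[0,0]
    return m['T'][:3,3], m['T'][:3,:3]@np.array([p[0],p[1],1])
def plane(n,uv,z):
    o,d=ray(n,uv); return o+d*(z-o[2])/d[2]
def tri(a,b):
    (o,d),(p,e)=ray("top",a),ray("side",b)
    t=np.linalg.lstsq(np.c_[d,-e],p-o,rcond=None)[0]; A,B=o+t[0]*d,p+t[1]*e
    return (A+B)/2,np.linalg.norm(A-B)
def blob(im,lo,hi,near,r=40):
    hsv=cv2.cvtColor(im,cv2.COLOR_RGB2HSV); m=cv2.inRange(hsv,lo,hi)
    n,l,s,c=cv2.connectedComponentsWithStats(m)
    ok=[i for i in range(1,n) if s[i,4]>3 and np.hypot(*(c[i]-near))<r]
    i=max(ok,key=lambda i:s[i,4]); return c[i],s[i]
E
python3 - <<'E'
from h import *
C={'green':((45,120,50),(85,255,255),(240,195),(254,208)),'blue':((100,120,60),(125,255,255),(307,205),(285,179)),'red':((0,150,80),(6,255,255),(342,209),(298,162))}
T,S=imaging.capture("top"),imaging.capture("side"); P={}
for k,(lo,hi,a,b) in C.items():
    ct,st=blob(T,lo,hi,a,15); cs,ss=blob(S,lo,hi,b,15); X,e=tri(ct,cs)
    z=.087 if k=='red' else .076
    P[k]=plane("top",ct,z); print(k,ct,st,cs,ss,'tri',X.round(4),'gap',round(e,4),'top@z',P[k].round(4),'side@z',plane("side",cs,z).round(4))
d=P['green']-P['red']; print('spacing',np.linalg.norm((P['green']-P['blue'])[:2]),np.linalg.norm(d[:2]),'yaw',np.degrees(np.arctan2(-d[0],d[1])))
a=cv2.resize(T[150:250,180:380],None,fx=4,fy=4,interpolation=cv2.INTER_CUBIC)
cv2.imwrite('pics/t1.png',a[:,:,::-1])
a=cv2.resize(S[140:260,200:350],None,fx=5,fy=5,interpolation=cv2.INTER_CUBIC)
cv2.imwrite('pics/s1.png',a[:,:,::-1])
E
```

```text
green [239.31111111 194.62222222] [232 187  15  16 180] [253.08       207.52571429] [246 201  15  14 175] tri [0.4801 0.1955 0.068 ] gap 0.0021 top@z [0.478  0.1946 0.076 ] side@z [0.4765 0.2071 0.076 ]
blue [306.71502591 204.3626943 ] [299 197  16  16 193] [284.46323529 178.26470588] [278 173  14  12 136] tri [0.4603 0.0602 0.068 ] gap 0.0019 top@z [0.4585 0.0606 0.076 ] side@z [0.4569 0.0742 0.076 ]
red [341.41216216 208.84121622] [332 200  20  19 296] [297.7797619  162.95238095] [290 157  17  14 168] tri [ 0.4505 -0.0076  0.0756] gap 0.0019 top@z [ 0.4485 -0.006   0.087 ] side@z [0.4455 0.0144 0.087 ]
spacing 0.13545516228161425 0.20279684935789496 yaw -8.371532331076642
```

View pics/t1.png

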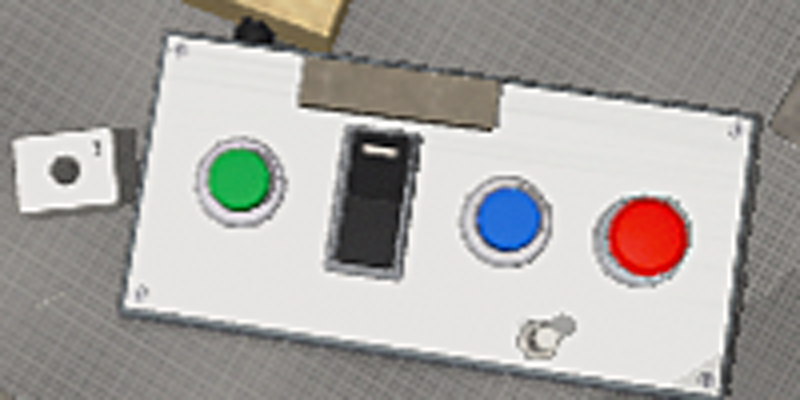

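View pics/s1.png

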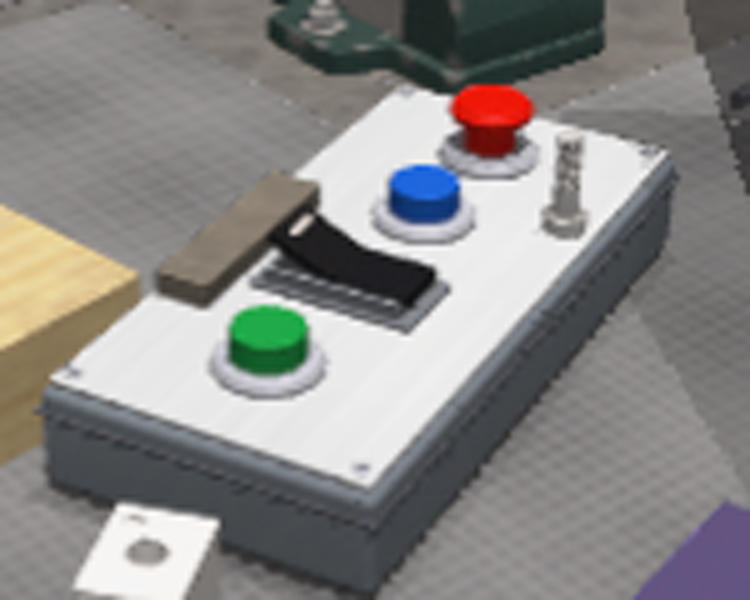

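The crops confirm this. The side blobs included the cap walls, which explains the low heights. I'll re-triangulate the cap tops by hand: green (253.6,205.6), blue (285,176.4), red (298.4,160.6). The rocker's white bar is at top-view pixel (274.5,187.5) and side-view pixel (260.2,184.8).

```bash
python3 - <<'E'
from h import *
for k,a,b in (('green',(239.3,194.6),(253.4,205.4)),('blue',(306.7,204.4),(284.8,176.2)),('red',(341.4,208.8),(298.2,160.5)),('bar',(274.2,187.3),(260,184.6)),('bolttop',(321,231),(313.6,166.6))):
    X,e=tri(a,b); print(k,X.round(4),round(e,4))
g,b=plane("top",(239.31,194.62),.076),plane("top",(306.72,204.36),.076)
y=(g-b)/np.linalg.norm(g-b); x=np.array([y[1],-y[0],0]); piv=(g+b)/2
rc=plane("top",(180+374/4-.4,150+202/4-.4),.067); print('frame centre',rc.round(4),'pivot',piv.round(4))
for X in (rc,): print('in station', (X-piv)@x,(X-piv)@y)
s=bot.read_state(); t=s['position']
for k,p in (('mark',piv+.020*x),('blue',b),('green',g)): print(k,p.round(4),'delta mm',((p-t)*1000).round(1))
yaw=np.arctan2(y[1],y[0]); ty=-s['tcp_rot'][:,1]; print('twist',yaw-np.arctan2(ty[1],ty[0]))
for a in [(166,35),(757,118),(722,395),(122,310)]:
    X=plane("top",(180+a[0]/4-.4,150+a[1]/4-.4),.056); print('corner',(X-piv)@x*1000,(X-piv)@y*1000)
E
```

```text
green [0.4795 0.1952 0.0729] 0.0021
blue [0.4596 0.0607 0.0735] 0.0018
red [ 0.4497 -0.0065  0.0826] 0.0015
bar [0.493  0.1252 0.0797] 0.0017
bolttop [0.4043 0.0353 0.0956] 0.0011
frame centre [0.4681 0.1272 0.067 ] pivot [0.4683 0.1276 0.076 ]
in station -0.00012163766219870417 -0.0004784328563675543
mark [0.488  0.1247 0.076 ] delta mm [ 230.   693.5 -145.9]
blue [0.4585 0.0606 0.076 ] delta mm [ 200.4  629.3 -145.9]
green [0.478  0.1946 0.076 ] delta mm [ 220.   763.4 -145.9]
twist -0.570562410314698
corner 71.74359690264123 118.44595517245392
corner 71.92270951184845 -187.26207147584387
corner -69.80288797959093 -186.0105723255302
corner -71.73486506491214 118.02012290806101
```

Spacings, station corners (about 143 x 306 mm) and heights match the description to within 3 mm. The bar lies at the rocker's +x end, as expected. I'll close the fingers and travel above the rocker mark.

Call:
drive_tool --deltas "0 15 45 0 -0.05; 0 30 90 0 -0.1; 0 45 135 0 -0.15; 0 60 180 0 -0.2; 0 75 225 0 -0.25; 0 90 270 0 -0.3; 0 105 315 0 -0.35; 0 120 360 0 -0.4; 0 135 405 0 -0.45; 0 150 450 0 -0.5; 0 160 485 0 -0.57; 0 160 485 0 -0.57"

```text
time_s: 1.4
position: [0.418, -0.0802, 0.2225]
tcp_rot: [[0.99, -0.138, -0.001], [-0.138, -0.99, 0.002], [-0.001, -0.001, -1.0]]
force: [0.1, 0.5, -0.3]
opening: 0.03
grasp_force: 0.0
```

Call:
drive_tool --deltas "0 15 45 0 0; 0 30 90 -10 0; 0 45 135 -30 0; 0 60 180 -60 0; 0 70 208 -90 0; 0 70 208 -100 0; 0 70 208 -100 0; 0 70 208 -100 0"

```text
time_s: 2.2
position: [0.4883, 0.1225, 0.1229]
tcp_rot: [[0.989, -0.145, -0.0], [-0.145, -0.989, -0.0], [-0.0, 0.0, -1.0]]
force: [0.8, 0.5, -0.1]
opening: 0.008
grasp_force: 0.0
```

```bash
python3 - <<'E'
from h import *
s=bot.read_state(); print(s['time_s'],s['position'],s['tcp_rot'].round(3),s['force'],s['opening'])
T,S=imaging.capture("top"),imaging.capture("side")
a=cv2.resize(T[150:250,200:340],None,fx=4,fy=4,interpolation=cv2.INTER_CUBIC)
b=cv2.resize(S[140:240,220:320],None,fx=4,fy=4,interpolation=cv2.INTER_CUBIC)[:, :240]
b=cv2.resize(S[140:240,230:290],None,fx=4,fy=4,interpolation=cv2.INTER_CUBIC)
cv2.imwrite('pics/c2.png',np.hstack([a,b])[:,:,::-1])
E
```

```text
2.2 [0.48830284 0.122466   0.122861  ] [[ 0.989 -0.145 -0.   ]
 [-0.145 -0.989 -0.   ]
 [-0.     0.    -1.   ]] [ 0.79865276  0.47047996 -0.12531743] 0.0078403029817128
```

View pics/c2.png

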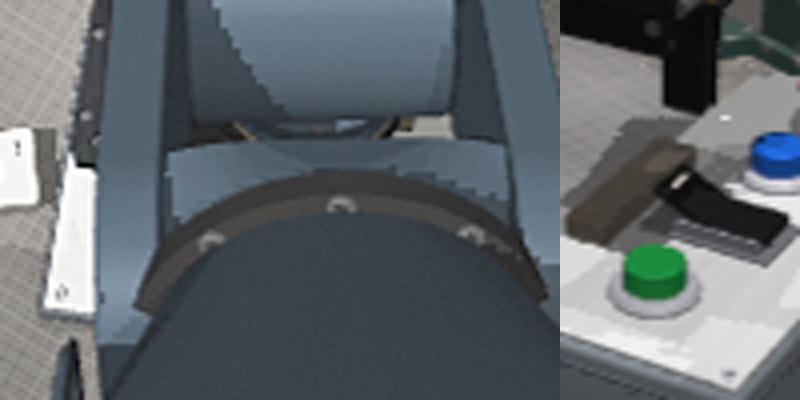

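The side view shows the closed fingers hanging over the rocker's marked end, with green and blue untouched. The top view is hidden by the arm. I'll press the rocker.

Call:
drive_tool --deltas "0 0 2 -15 0; 0 0 2 -30 0; 0 0 2 -38 0; 0 0 2 -42 0; 0 0 2 -46 0; 0 0 2 -49 0; 0 0 2 -52 0; 0 0 2 -53 0; 0 0 2 -54 0; 0 0 2 -54 0"

```text
time_s: 3.3
position: [0.4888, 0.1259, 0.0693]
tcp_rot: [[0.99, -0.143, 0.002], [-0.143, -0.99, -0.0], [0.002, -0.0, -1.0]]
force: [0.6, -1.2, 6.2]
opening: 0.004
grasp_force: 3.3
```

Call:
drive_tool --deltas "0 0 0 -1 0; 0 0 0 -2 0; 0 0 0 -2 0; 0 0 0 -2 0"

```text
time_s: 3.7
position: [0.4888, 0.1259, 0.0691]
tcp_rot: [[0.99, -0.143, 0.002], [-0.143, -0.99, -0.0], [0.002, -0.0, -1.0]]
force: [-3.6, -1.0, 20.9]
opening: 0.001
grasp_force: 10.5
```

Call:
drive_tool --deltas "0 0 0 15 0; 0 0 0 40 0; 0 -15 -30 42 0; 0 -30 -64 42 0; 0 -30 -64 42 0; 0 -30 -64 42 0"

```text
time_s: 4.3
position: [0.4575, 0.0616, 0.1085]
tcp_rot: [[0.989, -0.146, -0.001], [-0.146, -0.989, 0.0], [-0.001, -0.0, -1.0]]
force: [0.0, 0.3, -0.8]
opening: 0.007
grasp_force: 0.0
```

```bash
python3 - <<'E'
from h import *
S=imaging.capture("side")
b=cv2.resize(S[140:240,220:320],None,fx=5,fy=5,interpolation=cv2.INTER_CUBIC)
cv2.imwrite('pics/s3.png',b[:,:,::-1])
E
```

```text
(no output)
```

View pics/s3.png

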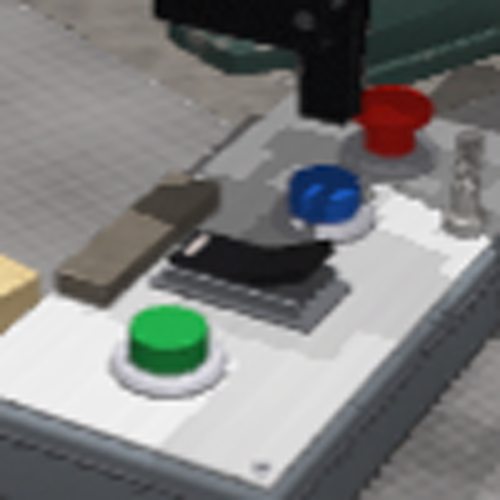

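The rocker is on: the marked end (195,243) is level and the other end (320,250) is raised. The force peaked at 21 N against the stop. The fingers are above blue (325,195), clear of red. Next I press blue.

Call:
drive_tool --deltas "0 1 -1 -15 0; 0 1 -1 -28 0; 0 1 -1 -33 0; 0 1 -1 -36 0; 0 1 -1 -39 0; 0 1 -1 -41 0; 0 1 -1 -42 0; 0 1 -1 -42 0; 0 1 -1 -42 0"

```text
time_s: 5.25
position: [0.4592, 0.0616, 0.0691]
tcp_rot: [[0.99, -0.144, 0.002], [-0.144, -0.99, 0.001], [0.002, -0.001, -1.0]]
force: [-4.5, 3.6, 23.9]
opening: 0.006
grasp_force: 12.4
```

Blue is on its stop at z = 0.0691 with 24 N. I'll lift and go over green.

Call:
drive_tool --deltas "0 0 0 15 0; 0 0 0 42 0; 0 6 40 42 0; 0 12 85 42 0; 0 19 134 42 0; 0 19 134 42 0; 0 19 134 42 0"

```text
time_s: 5.95
position: [0.478, 0.1959, 0.1086]
tcp_rot: [[0.99, -0.14, 0.001], [-0.14, -0.99, -0.0], [0.001, 0.0, -1.0]]
force: [-0.8, -0.0, 0.1]
opening: 0.005
grasp_force: 0.0
```

```bash
python3 - <<'E'
from h import *
S=imaging.capture("side")
b=cv2.resize(S[140:240,220:320],None,fx=5,fy=5,interpolation=cv2.INTER_CUBIC)
cv2.imwrite('pics/s4.png',b[:,:,::-1]); print(bot.read_state()['position'])
E
```

```text
[0.47771256 0.19480061 0.10851013]
```

View pics/s4.png

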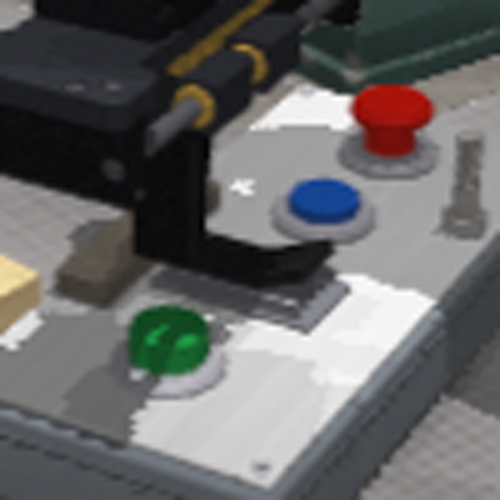

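Blue (323,203) sits visibly lower than before and stays in. The rocker is still on, and the fingers are above green (168,340). I'll press green and hold it.

Call:
drive_tool --deltas "0 0 0 -15 0; 0 0 0 -28 0; 0 0 0 -33 0; 0 0 0 -36 0; 0 0 0 -39 0; 0 0 0 -41 0; 0 0 0 -42 0; 0 0 0 -42 0; 0 0 0 -42 0; 0 0 0 -42 0; 0 0 0 -42 0; 0 0 0 -42 0"

```text
time_s: 7.2
position: [0.4777, 0.1936, 0.0692]
tcp_rot: [[0.99, -0.143, -0.0], [-0.143, -0.99, -0.002], [0.0, 0.002, -1.0]]
force: [-5.0, -6.4, 22.1]
opening: 0.003
grasp_force: 10.7
```

Call:
drive_tool --deltas "0 0 0 0 0; 0 0 0 0 0; 0 0 0 0 0; 0 0 0 0 0; 0 0 0 0 0; 0 0 0 0 0; 0 0 0 0 0"

```text
time_s: 7.9
position: [0.4777, 0.1936, 0.0692]
tcp_rot: [[0.99, -0.143, -0.0], [-0.143, -0.99, -0.002], [0.0, 0.002, -1.0]]
force: [-5.3, -6.2, 20.0]
opening: 0.002
grasp_force: 10.7
```

```bash
python3 - <<'E'
from h import *
S=imaging.capture("side")
b=cv2.resize(S[140:260,200:320],None,fx=5,fy=5,interpolation=cv2.INTER_CUBIC)
cv2.imwrite('pics/s5.png',b[:,:,::-1]); s=bot.read_state(); print(s['position'],s['force'])
E
```

```text
[0.47767214 0.19358298 0.0691767 ] [-5.58329509 -6.09079506 21.37897087]
```

View pics/s5.png

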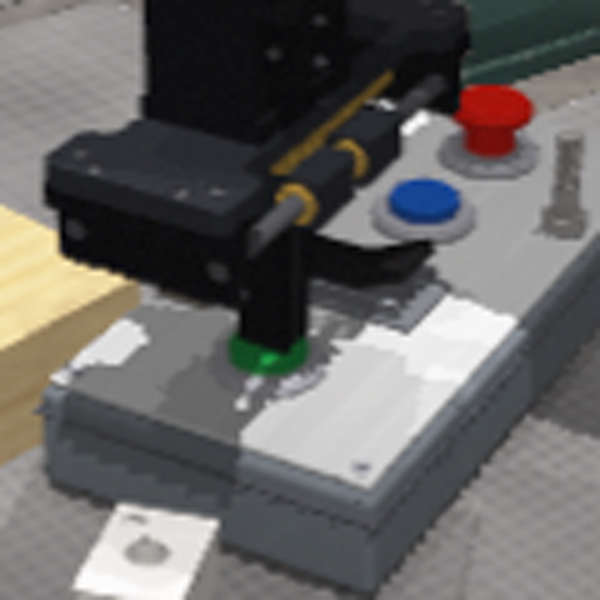

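The fingers hold green (268,352) fully in at z = 0.0692 with about 21 N. Blue (425,203) is in, the rocker is on, and the bolt and block are where they stood. I'll hand in.

```bash
python3 -c "
from rig import bot
print(bot.hand_in())"
```

```text
the job is handed in; nothing more can be done
None
```

I handed the job in at about 8 s with the rocker switched on, the blue button staying in and the fingers holding the green button fully in at about 21 N; red was not touched, the bolt and block had not moved, the oilstone was hidden behind the gripper in the last picture, and the judge's result was not shown.

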